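# Open the squeeze-and-turn safety cap of the wax medium jar and park the cap on its saucer

### The job

Open the square jar of wax medium that stands in the wooden block: squeeze the two side tabs of its safety cap together, keep them squeezed while you turn the cap anticlockwise until you feel it come up softly against its end stop, lift it straight off and set it down upright, without dropping it, in the middle of the saucer. Squeeze firmly but do not crush the cap or strain the neck, and leave the jar seated in its block and the things round about where they are.

Things in the scene. Friction and masses are not known exactly. Their poses are not given: they have to be found in the camera images.
- cap_center (a point): The safety cap: grey plastic, round, 53 mm across, 40 mm high, 60 g, on the jar's neck. This point is its centre, on the axis, 20 mm above its lower edge; z is its axis. Two flat ribbed squeeze tabs stand out on its +y and -y sides: plates 22 mm wide, from 8 to 37 mm above the cap's lower edge, faces 32 mm from the axis (64 mm over both). The thin cap is crushed if a tab is pressed with over 60 N.
- cap: The same cap; origin at the centre of its lower edge. A sealing liner gives slight drag (under 0.25 N m). Bayonet lugs inside hold it down until it is turned anticlockwise (from above) to within 5 degrees of a solid end stop, 35 to 85 degrees on, unseen, depending on how tight it was closed. There it lifts straight off. Over 0.5 N m against the stop, or pulling too early, strains the neck.
- cap_tab0 (a joint): How far the tab on the cap's +y side is pressed in (m): 0 out, 0.0045 fully in. It slides straight in against a spring; 14 N holds it fully in.
- cap_tab1 (a joint): The same for the tab on the cap's -y side. Both fully in: 55 mm over both. A foot under each tab catches (anticlockwise) behind one of two posts on the jar's shoulder and passes only while both tabs are in by 3 mm or more. The posts end 5 mm above the cap's lower edge: keep fingertips 9 mm or more above that edge.
- jar: Square white plastic jar, 66 x 66 mm, 74 mm high to the shoulder, paper labels, about 0.75 kg, loose. Origin at the centre of its underside, z up. Its neck, 37 mm across, ends 112 mm above the origin and reaches 32 mm up into the cap, whose lower edge is 80 mm above the origin. It has about 1 mm of play in the pocket, which keeps it from turning; only its weight holds it down.
- jar_block: Wooden block 102 x 102 mm, 40 mm high, on a base board 112 x 160 x 10 mm screwed to the bench. Origin at the centre of its underside. Its square pocket is 68 mm wide, the pocket's floor 10 mm above the origin.
- saucer: White ceramic saucer, 152 mm across, 15 mm high with a low sloping rim, loose, 0.3 kg; flat inside to about 45 mm from its centre, inner floor 5 mm above the bench. Origin at the centre of its underside.
- tape_roll: Roll of masking tape lying flat, 93 mm across, 24 mm high, a bystander; origin at the centre of its underside.
- wax_scraper: Scraper with a wooden handle, 171 mm long, 18 mm high, lying on the bench, a bystander; origin at the centre of its underside.
- wax_lump_0: Lump of pale wax, 40 mm long, 19 mm high, a bystander; origin at the centre of its underside.
- wax_lump_1: Lump of reddish wax, 31 mm across, 22 mm high, a bystander; origin at the centre of its underside.
- tin_plum: Small open tin of set wax, 58 mm across, 50 mm high, a bystander; origin at the centre of its underside.

How it is judged (in metres and radians):
On the way, in this order (a step that is already met when the one before it is completed fails the run):
1. both tabs are squeezed in while the cap is still on the neck (value of joint each of cap_tab0, cap_tab1 above 0.0032 m and z of cap in the frame of jar below 0.084 m), for 0.1 s.
2. the cap is off and clear above the neck, with the jar still seated in its block (z of cap in the frame of jar above 0.114 m and z of jar in the frame of jar_block below 0.014 m), for 0.1 s.
At the end, for the whole second after the job is handed in: The cap stands upright (tilt under 0.12 rad) on the floor of the saucer, its axis within 22 mm of the saucer's centre, at rest and let go; the jar stands upright, fully down in its block (horizontal distance between cap and saucer below 0.022 m and z of cap in the frame of saucer between 0.002 and 0.01 m and angle between cap's own z axis and vertical below 0.12 rad and linear speed of cap below 0.02 m/s and contact force between the fingers and cap below 0.1 N and z of jar in the frame of jar_block below 0.013 m and angle between jar's own z axis and vertical below 0.06 rad); the robot touches nothing.
It fails at once if a tab is pressed with more than 60 N (the cap is crushed) (contact force between the fingers and cap_tab0 above 60 N or contact force between the fingers and cap_tab1 above 60 N).
It fails at once if the neck is strained: more than 45 N between cap and jar (contact force between cap and jar above 45 N).
It fails at once if the jar is pulled up 8 mm or more out of its seat (z of jar in the frame of jar_block above 0.018 m).
It fails at once if the cap is dropped: it falls faster than 0.6 m/s (a drop of some 2 cm) while not held (contact force between the fingers and cap below 0.1 N and linear speed of cap above 0.6 m/s).
It fails at once if the saucer or a bystander is pushed more than 30 mm (distance of any of saucer, tape_roll, wax_scraper, wax_lump_0, wax_lump_1, tin_plum from where it was at the start of the episode above 0.03 m).
It also fails if it takes over 72 s, if anything falls off the work surface, if the arm or the gripper's body presses on something with over 40 N, if the wrist force passes 120 N, or if a joint passes its speed limit or range.

### The arm

A 6-joint arm with a two-finger parallel gripper is mounted at the origin on a cart in front of the work surface, level with it; the furniture and walls round the work are solid. World frame = base frame: x ahead of the robot, y to its left, z up, the work surface at z = 0. Lengths are in m, angles in degrees, forces in N, time in s.
With the tool pointing down it reaches from about 0.4 to 0.825 m from the base axis. Payload 7 kg.
Tool frame: the origin (TCP) lies at the very end of the fingers, on their centre line; the grasp point (between the pads) lies behind it (r.grasp_offset is the z of the grasp point in the tool frame, in m); z points along the fingers, y is the direction in which the jaws open and shut (so a half turn about z gives the same grasp; the last joint's range is limited). The gripper opens to 88 mm and grips with 3 to 60 N. Pads are 19 mm wide; open, the fingers measure 130 mm over their backs; the gripper's body (78 mm by 193 mm) begins 47 mm behind the grasp point.
Start: joints at [79.991, 20.546, 0.682, 0, -70.136, -16.507], TCP at [0.301, 0.604, 0.227] pointing down, gripper open.
Joint ranges: [-176.03, 176.03], [-82.01, 121.73], [-58.28, 71.71], [-173.87, 95.51], [-174.79, -0.11], [-173.66, 173.66]. Speed limits (degrees/s): [136.94, 136.94, 172.46, 180, 180, 180].

### API

Orientations are given as [roll, pitch, yaw] about the fixed x, y, z axes, in that order (R = Rz(yaw) Ry(pitch) Rx(roll)).
In Python, from plant import r gives the robot as it stands. The module is installed in compiled form; this text tells all that it offers.
- The arm moves only by the tool servo_tool, never from a script. Its argument "targets" is a list of rows, each an object of numbers: "dx", "dy", "dz": the shift along the world's x, y, z in cm; "spin": the turn about the world's z in rad; "grip": the opening in per cent of the stroke, from 0 (shut) to 100 (fully open). A call has exactly 10 rows; each row is the pose to reach, as a shift and turn from the pose commanded when the call began; what a row does not reach only later rows make up. A row lasts 1/12 s, in which the tool goes at most 41.7 mm and 7.16 degrees, less where a joint would pass 70% of its speed; a pose out of reach is approached as far as the arm can. A call with a gripper value outside its range is refused whole. The fingers move at their own pace and stop on an object; "squeeze" is the grip in N (left out, the last holds). Time passes only in rows, so rows that repeat a pose let the fingers close, or fill a call up. It gives the time, the measured TCP pose, the force and the opening at its end, in the units of the state.
- r.get_state(): the state, without advancing time (a new reading comes with each control period).
- r.capture(name): name is "scene" or "top"; returns the picture (480x640x3 uint8, blue, green, red); there is no depth.
- r.get_calibration(name): a dict with "K" (3x3 intrinsics, pixels), "k1" (the pictures are not rectified: a ray, as slopes to the right and down, at radius r is drawn at 1 + k1 r^2 times it, then the intrinsics apply), "extrinsics" (4x4, takes a point from camera to world coordinates). Camera axes: x right, y down, z forward; pixel columns grow to the right and rows downward; lengths in m; the calibration is good to about 2 mm. A picture is of the moment at which its call begins. get_calibration takes no time and is no camera call.
- r.close_job(): hands the job in, once; it reports no verdict.
Trained networks look in the newest picture that a camera, given by its name, has taken for a name from the list of things; names that differ only in an ending like _2 or _b are one class to them, and where a whole thing is asked for, a point or a joint stands for the part that bears it (a point fixed in the world has none). Each returns a list of dicts, best first, with "p" (0 to 1); they miss things now and then, are a little off and sometimes report something else, mostly with a low value. They report only what shows in the picture. A call takes as long as a camera call.
- r.cut_out(name, camera): "mask" (480x640 bool, what is visible of it) and "extent" ([left, top, right, bottom] in pixels, round what is visible of it).
The state is a dict: "time_s": time; "joints": joint angles; "qd": joint speeds; "joint_torque": joint torques, N m; "tcp_pos": TCP position; "eef_rot": TCP orientation; "contact_force": force on the tool from outside, world axes, zero at the start; "moment": the same for the moment, N m; "gripper_width": finger opening in m.
Only numpy, scipy, OpenCV 4.12 (cv2) and the standard library are available. Lean on these libraries where they do the work, as an engineer would, in place of code of your own. Each camera call takes 0.05 s, during which the arm holds its last target. There are 200 camera calls.

## Working session

There is one attempt and no reset: what is moved stays moved. The work goes in short steps, Python scripts to look and compute and a tool call to move; the robot and the scene stay as the last step left them, time stands still between calls to the robot, and variables do not carry over. Pictures are saved under pics/ and viewed, about 8 in all and at most 12, crops included, and the job is handed in when it is done.

Besides the shell and the picture viewer there is one more tool, called after "Request:" as a command line: name --argument value ..., lists and objects as JSON in quotes. servo_tool: Moves the arm, as the interface text tells. Its arguments: {"type":"object","properties":{"targets":{"type":"array"},"squeeze":{"type":"number"}},"required":["targets"]}

```bash
mkdir -p pics
cat > h.py <<'E'
import numpy as np, cv2
from plant import r
def ray(cam,uv):
    c=r.get_calibration(cam);K=np.array(c["K"]);T=np.array(c["extrinsics"])
    d=np.array([(uv[0]-K[0,2])/K[0,0],(uv[1]-K[1,2])/K[1,1]]);s=d.copy()
    for _ in range(20): s=d/(1+c["k1"]*(s@s))
    return T[:3,3],T[:3,:3]@np.r_[s,1]
def at(cam,uv,z):
    o,d=ray(cam,uv);return o+d*(z-o[2])/d[2]
def proj(cam,p):
    c=r.get_calibration(cam);K=np.array(c["K"]);T=np.array(c["extrinsics"])
    q=T[:3,:3].T@(np.asarray(p)-T[:3,3]);s=q[:2]/q[2];s=s*(1+c["k1"]*(s@s))
    return np.array([K[0,0]*s[0]+K[0,2],K[1,1]*s[1]+K[1,2]])
E
python3 - <<'E'
from h import *
for n in("scene","top"):
    cv2.imwrite(f"pics/{n}0.png",r.capture(n)); c=r.get_calibration(n);print(n,np.round(c["extrinsics"],3).tolist(),c["k1"],c["K"])
    for o in("cap_center","jar","jar_block","saucer","tape_roll","tin_plum"):
        print(o,[(round(d["p"],2),np.round(d["extent"]).tolist()) for d in r.cut_out(o,n)[:3]])
print(r.grasp_offset,r.get_state())
E
```

```text
scene [[0.688, -0.53, 0.496, -0.007], [-0.725, -0.488, 0.485, -0.507], [-0.015, -0.694, -0.72, 0.917], [0.0, 0.0, 0.0, 1.0]] 0.038469492942105804 [[565.9583992   0.        323.3894355]
 [  0.        565.9583992 239.3617796]
 [  0.          0.          1.       ]]
cap_center [(0.84, [261.0, 230.0, 295.0, 263.0])]
jar [(0.67, [259.0, 252.0, 300.0, 285.0])]
jar_block [(0.78, [240.0, 258.0, 326.0, 319.0]), (0.59, [189.0, 199.0, 247.0, 228.0])]
saucer [(0.64, [411.0, 358.0, 500.0, 432.0]), (0.18, [292.0, 240.0, 293.0, 254.0])]
tape_roll [(0.58, [263.0, 230.0, 294.0, 264.0]), (0.55, [390.0, 246.0, 436.0, 285.0])]
tin_plum [(0.68, [355.0, 211.0, 379.0, 246.0]), (0.54, [390.0, 245.0, 434.0, 282.0]), (0.43, [261.0, 242.0, 266.0, 252.0])]
top [[0.014, -0.983, 0.185, 0.334], [-1.0, -0.014, 0.003, 0.02], [-0.001, -0.185, -0.983, 1.343], [0.0, 0.0, 0.0, 1.0]] -0.16541505979423926 [[575.21592367   0.         325.69509899]
 [  0.         575.21592367 244.13933542]
 [  0.           0.           1.        ]]
cap_center [(0.65, [281.0, 268.0, 311.0, 301.0]), (0.62, [353.0, 178.0, 390.0, 221.0])]
jar [
[... 240 characters left out ...]
.0, 185.0, 328.0, 213.0])]
-0.0188 {'time_s': 0.7, 'joints': array([ 7.99906563e+01,  2.05452288e+01,  6.81157362e-01, -1.52141238e-03,
       -7.01330844e+01, -1.65048531e+01]), 'qd': array([-0.06443748, -0.06123985,  0.00455848,  0.04435495, -0.03120148,
        0.10600311]), 'joint_torque': array([ 1.36497547e-03, -5.82164204e+01,  2.93257159e+01,  7.00162411e+00,
        1.26475104e-02,  8.85294355e-06]), 'tcp_pos': array([0.301354  , 0.60397792, 0.22656313]), 'eef_rot': array([-1.79997680e+02,  2.17993407e-03, -2.65147138e+01]), 'contact_force': array([-0.01649932, -0.54193424,  0.18205031]), 'moment': array([-0.04255727, -0.02320024,  0.00376453]), 'gripper_width': 0.08747106674122254}
```

View pics/scene0.png

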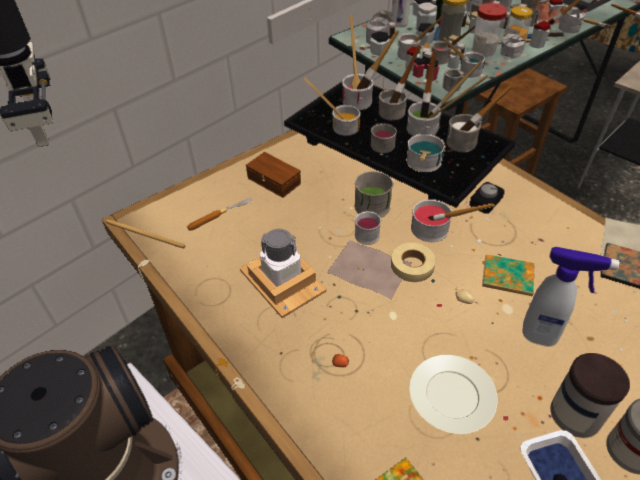

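View pics/top0.png

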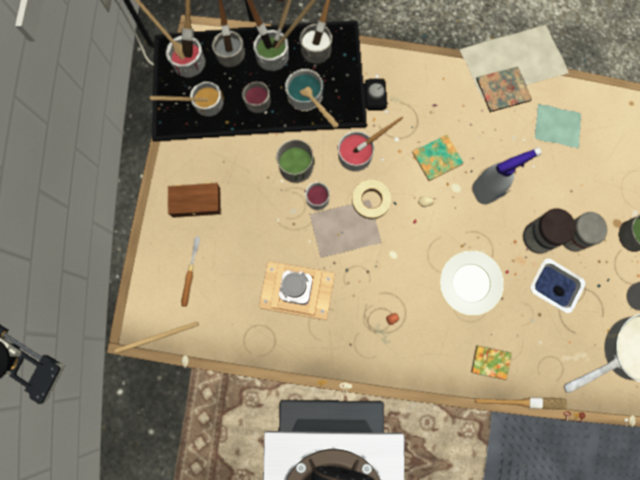

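Run:
```python
from h import *
a=cv2.imread("pics/scene0.png")[220:320,235:335];b=cv2.imread("pics/top0.png")[255:325,255:340]
f=cv2.INTER_CUBIC
cv2.imwrite("pics/crop0.png",np.hstack([cv2.resize(a,(400,400),interpolation=f),cv2.resize(b,(400,400),interpolation=f)]))
print("cap at z=.13",at("top",(296,284.5),.13),at("scene",(278,240),.13))
# triangulate cap top
o1,d1=ray("top",(294.5,285));o2,d2=ray("scene",(278.3,239))
t=np.linalg.lstsq(np.c_[d1,-d2],o2-o1,rcond=None)[0];print("tri",o1+d1*t[0],o2+d2*t[1])
m=r.cut_out("saucer","top")[0]["mask"];k=cv2.minEnclosingCircle(np.argwhere(m)[:,::-1].astype(np.float32));print(k,at("top",k[0],.012))
m=r.cut_out("saucer","scene")[0]["mask"];k=cv2.fitEllipse(max(cv2.findContours(m.astype(np.uint8),0,1)[0],key=len));print(k,at("scene",k[0],.012))
```

```text
cap at z=.13 [0.47442861 0.08588652 0.13      ] [0.47387438 0.08633552 0.13      ]
tri [0.47324742 0.08901268 0.13057443] [0.47565133 0.08729535 0.13075275]
((470.6380310058594, 283.4036560058594), 32.31924819946289) [ 0.49549989 -0.31750156  0.012     ]
((452.917724609375, 393.6410827636719), (74.10986328125, 89.68077850341797), 115.25883483886719) [ 0.49776848 -0.3210538   0.012     ]
```

View pics/crop0.png

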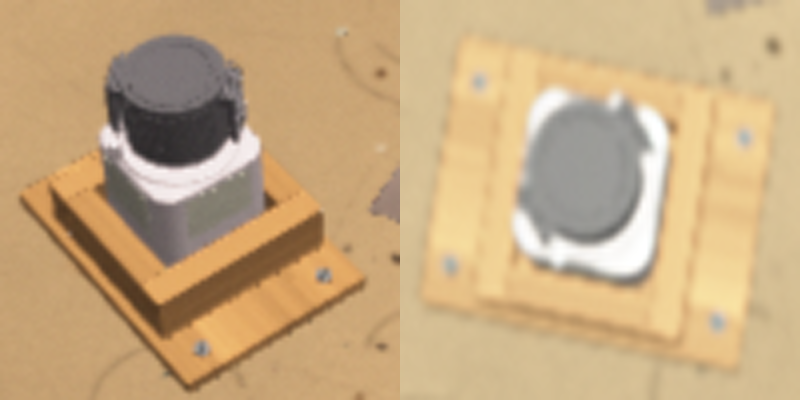

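```bash
cat > fit.py <<'E'
from h import *
from scipy.optimize import minimize
def model(cam,x,y,yaw,zb,S=4):
    M=np.zeros((480*S,640*S),np.uint8);a=np.linspace(0,2*np.pi,60)
    def hull(P):
        q=np.array([proj(cam,p) for p in P]);cv2.fillPoly(M,[cv2.convexHull(((q+.5)*S).astype(np.int32))],1)
    hull([(x+.0265*np.cos(t),y+.0265*np.sin(t),z) for t in a for z in(zb,zb+.04)])
    c,s=np.cos(yaw),np.sin(yaw)
    for g in(1,-1):
        hull([(x+c*u-s*v*g,y+s*u+c*v*g,zb+z) for u in(-.011,.011) for v in(.02,.032) for z in(.008,.037)])
    return cv2.resize(M.astype(np.float32),(640,480),interpolation=cv2.INTER_AREA)
E
python3 - <<'E'
from fit import *
obs={}
for n in("scene","top"):
    im=cv2.imread(f"pics/{n}0.png").astype(int);sat=im.max(2)-im.min(2)
    m=((sat<40)&(im.max(2)<165)).astype(np.uint8)
    ctr=proj(n,(.474,.087,.11));k=np.zeros_like(m);cv2.circle(k,tuple(int(v) for v in ctr),26,1,-1);m&=k
    l,lab,st,_=cv2.connectedComponentsWithStats(m);m=(lab==1+st[1:,4].argmax()).astype(np.float32);obs[n]=m;print(n,m.sum())
    cap=r.cut_out("cap_center",n)[0]["mask"];print("net",cap.sum(),(cap&(m>0)).sum())
    obs[n+"n"]=cap.astype(np.float32)
for key in("","n"):
  def cost(p,cams=("scene","top")): return sum(np.abs(model(n,p[0]/1e3,p[1]/1e3,p[2]/50,.09)-obs[n+key]).sum() for n in cams)
  for cams in(("scene","top"),("scene",),("top",)):
    best=min((minimize(cost,(474,87,np.radians(w)*50),args=(cams,),method="Nelder-Mead",options=dict(initial_simplex=[(474,87,np.radians(w)*50),(478,87,np.radians(w)*50),(474,91,np.radians(w)*50),(474,87,np.radians(w+12)*50)],maxfev=60)) for w in(20,40,60)),key=lambda q:q.fun)
    print(key,cams,best.fun,best.x[:2],"tab axis deg",np.degrees(best.x[2]/50)+90)
E
```

```text
scene 908.0
net 951 905
top 495.0
net 588 495Traceback (most recent call last):
  File "<stdin>", line 13, in <module>
  File "<stdin>", line 13, in <genexpr>
    res = _minimize_neldermead(fun, x0, args, callback, bounds=bounds,
                               **options)
    fxcc = func(xcc)
    fx = function(np.copy(x), *(wrapper_args + args))
  File "<stdin>", line 11, in cost
  File "<stdin>", line 11, in <genexpr>
  File "fit.py", line 7, in model
    hull([(x+.0265*np.cos(t),y+.0265*np.sin(t),z) for t in a for z in(zb,zb+.04)])
    ~~~~^^^^^^^^^^^^^^^^^^^^^^^^^^^^^^^^^^^^^^^^^^^^^^^^^^^^^^^^^^^^^^^^^^^^^^^^^^
  File "fit.py", line 6, in hull
    q=np.array([proj(cam,p) for p in P]);cv2.fillPoly(M,[cv2.convexHull(((q+.5)*S).astype(np.int32))],1)
                ~~~~^^^^^^^
  File "h.py", line 11, in proj
    c=r.get_calibration(cam);K=np.array(c["K"]);T=np.array(c["extrinsics"])
ValueError: time passes only in moves, steps and waits
```

Request:
servo_tool --targets '[{"dz":4},{"dz":7.5,"dx":1},{"dz":7.5,"dx":3,"dy":-2},{"dz":7.5,"dx":6,"dy":-4},{"dz":7.5,"dx":9,"dy":-7},{"dz":7.5,"dx":11,"dy":-10},{"dz":7.5,"dx":13,"dy":-14},{"dz":7.5,"dx":14,"dy":-18},{"dz":7.5,"dx":15,"dy":-22},{"dz":7.5,"dx":16,"dy":-26,"spin":-0.3}]'

```text
validation failed for argument at $.ta...
```

```bash
cat > h.py <<'E'
import numpy as np, cv2
from plant import r
CAL={n:r.get_calibration(n) for n in("scene","top")}
def ray(cam,uv):
    c=CAL[cam];K=np.array(c["K"]);T=np.array(c["extrinsics"])
    d=np.array([(uv[0]-K[0,2])/K[0,0],(uv[1]-K[1,2])/K[1,1]]);s=d.copy()
    for _ in range(20): s=d/(1+c["k1"]*(s@s))
    return T[:3,3],T[:3,:3]@np.r_[s,1]
def at(cam,uv,z):
    o,d=ray(cam,uv);return o+d*(z-o[2])/d[2]
def proj(cam,p):
    c=CAL[cam];K=np.array(c["K"]);T=np.array(c["extrinsics"])
    q=T[:3,:3].T@(np.asarray(p)-T[:3,3]);s=q[:2]/q[2];s=s*(1+c["k1"]*(s@s))
    return np.array([K[0,0]*s[0]+K[0,2],K[1,1]*s[1]+K[1,2]])
E
python3 - <<'E'
from fit import *
obs={}
for n in("scene","top"):
    im=cv2.imread(f"pics/{n}0.png").astype(int);sat=im.max(2)-im.min(2)
    m=((sat<40)&(im.max(2)<165)).astype(np.uint8)
    ctr=proj(n,(.474,.087,.11));k=np.zeros_like(m);cv2.circle(k,tuple(int(v) for v in ctr),26,1,-1);m&=k
    l,lab,st,_=cv2.connectedComponentsWithStats(m);obs[n]=(lab==1+st[1:,4].argmax()).astype(np.float32)
def cost(p,cams=("scene","top")): return sum(np.abs(model(n,p[0]/1e3,p[1]/1e3,p[2]/50,.09)-obs[n]).sum() for n in cams)
for cams in(("scene","top"),("scene",),("top",)):
    S=lambda w:[(474,87,np.radians(w)*50),(478,87,np.radians(w)*50),(474,91,np.radians(w)*50),(474,87,np.radians(w+12)*50)]
    for w in (20,40,60):
      q=minimize(cost,S(w)[0],args=(cams,),method="Nelder-Mead",options=dict(initial_simplex=S(w),maxfev=60))
      print(cams,round(q.fun),np.round(q.x[:2],1),"tab axis deg",round(np.degrees(q.x[2]/50)+90,1))
E
```

```text
('scene', 'top') 159 [477.2  91. ] tab axis deg 127.5
('scene', 'top') 159 [477.2  90.5] tab axis deg 124.4
('scene', 'top') 159 [477.2  90.8] tab axis deg 126.0
('scene',) 43 [477.6  90.9] tab axis deg 127.2
('scene',) 43 [477.9  91. ] tab axis deg 125.0
('scene',) 43 [477.7  90.9] tab axis deg 126.2
('top',) 112 [476.7  90.2] tab axis deg 127.5
('top',) 112 [476.1  91.7] tab axis deg 127.9
('top',) 113 [475.7  91.8] tab axis deg 130.8
```

Request:
servo_tool --targets '[{"dx":0,"dy":0,"dz":4,"spin":0,"grip":100},{"dx":1,"dy":0,"dz":7.5,"spin":0,"grip":100},{"dx":3,"dy":-2,"dz":7.5,"spin":0,"grip":100},{"dx":6,"dy":-4,"dz":7.5,"spin":0,"grip":100},{"dx":9,"dy":-7,"dz":7.5,"spin":-0.1,"grip":100},{"dx":11,"dy":-10,"dz":7.5,"spin":-0.2,"grip":100},{"dx":13,"dy":-14,"dz":7.5,"spin":-0.3,"grip":100},{"dx":14,"dy":-18,"dz":7.5,"spin":-0.4,"grip":100},{"dx":15,"dy":-22,"dz":7.5,"spin":-0.5,"grip":100},{"dx":16,"dy":-26,"dz":7.5,"spin":-0.6,"grip":100}]'

```text
time_s: 1.73
tcp_pos: [0.4613, 0.3436, 0.3015]
eef_rot: [-180.0, -0.0, -61.2]
contact_force: [2.2, -0.3, 0.3]
gripper_width: 0.0876
```

Request:
servo_tool --targets '[{"dx":0.2,"dy":-3,"dz":0,"spin":-0.12,"grip":100},{"dx":0.4,"dy":-6,"dz":0,"spin":-0.24,"grip":100},{"dx":0.6,"dy":-9,"dz":0,"spin":-0.36,"grip":100},{"dx":0.8,"dy":-12,"dz":0,"spin":-0.48,"grip":100},{"dx":1,"dy":-15,"dz":0,"spin":-0.6,"grip":100},{"dx":1.2,"dy":-18,"dz":0,"spin":-0.72,"grip":100},{"dx":1.4,"dy":-21,"dz":-1,"spin":-0.84,"grip":100},{"dx":1.5,"dy":-23,"dz":-3,"spin":-0.96,"grip":100},{"dx":1.57,"dy":-24.5,"dz":-5,"spin":-1.08,"grip":100},{"dx":1.57,"dy":-25.3,"dz":-7,"spin":-1.2,"grip":100}]'

```text
time_s: 2.57
tcp_pos: [0.4766, 0.0909, 0.2313]
eef_rot: [-180.0, 0.1, -130.1]
contact_force: [0.7, -0.5, -0.5]
gripper_width: 0.0874
```

Request:
servo_tool --targets '[{"dx":0,"dy":0,"dz":-1,"spin":-0.12,"grip":100},{"dx":0,"dy":0,"dz":-2,"spin":-0.235,"grip":100},{"dx":0,"dy":0,"dz":-3,"spin":-0.235,"grip":100},{"dx":0,"dy":0,"dz":-4,"spin":-0.235,"grip":100},{"dx":0,"dy":0,"dz":-5,"spin":-0.235,"grip":100},{"dx":0,"dy":0,"dz":-6,"spin":-0.235,"grip":100},{"dx":0,"dy":0,"dz":-7,"spin":-0.235,"grip":100},{"dx":0,"dy":0,"dz":-8,"spin":-0.235,"grip":100},{"dx":0,"dy":0,"dz":-8,"spin":-0.235,"grip":100},{"dx":0,"dy":0,"dz":-8,"spin":-0.235,"grip":100}]'

```text
time_s: 3.4
tcp_pos: [0.4764, 0.0925, 0.151]
eef_rot: [-180.0, -0.1, -143.1]
contact_force: [0.2, -0.6, 0.1]
gripper_width: 0.0876
```

Run:
```python
from h import *
s=r.get_state();print(s["tcp_pos"],s["eef_rot"],s["joints"],s["contact_force"],s["moment"])
f=cv2.INTER_CUBIC
a=r.capture("scene");b=r.capture("top")
cv2.imwrite("pics/c1.png",np.hstack([cv2.resize(a[190:290,230:330],(400,400),interpolation=f),cv2.resize(b[240:320,255:335],(400,400),interpolation=f)]))
```

```text
[0.47641911 0.09245576 0.15097158] [-1.79997227e+02 -8.25062484e-02 -1.43077311e+02] [ 3.42674088e+01  6.46391538e+00 -2.87892545e+01  8.06424814e-03
 -5.48291196e+01 -8.73493680e+01] [ 0.16236375 -0.57670942  0.05645629] [ 0.06377572 -0.14816499 -0.0245786 ]
```

View pics/c1.png

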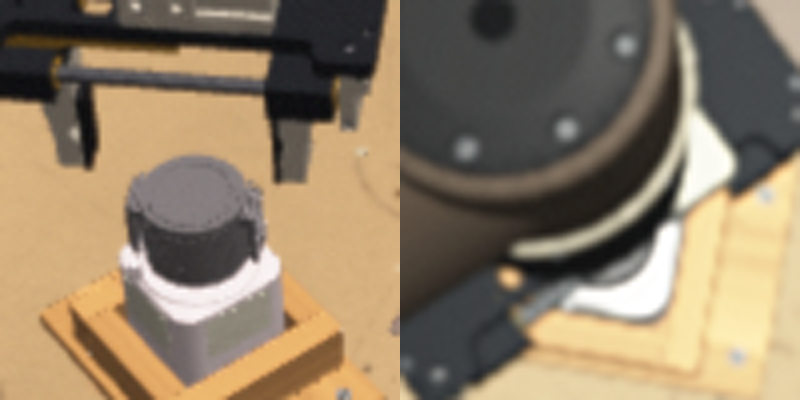

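Request:
servo_tool --targets '[{"dx":0.05,"dy":-0.15,"dz":-1,"spin":0,"grip":100},{"dx":0.05,"dy":-0.15,"dz":-2,"spin":0,"grip":100},{"dx":0.05,"dy":-0.15,"dz":-3,"spin":0,"grip":100},{"dx":0.05,"dy":-0.15,"dz":-3.6,"spin":0,"grip":100},{"dx":0.05,"dy":-0.15,"dz":-4.2,"spin":0,"grip":100},{"dx":0.05,"dy":-0.15,"dz":-4.6,"spin":0,"grip":100},{"dx":0.05,"dy":-0.15,"dz":-4.9,"spin":0,"grip":100},{"dx":0.05,"dy":-0.15,"dz":-4.9,"spin":0,"grip":100},{"dx":0.05,"dy":-0.15,"dz":-4.9,"spin":0,"grip":90},{"dx":0.05,"dy":-0.15,"dz":-4.9,"spin":0,"grip":80}]'

```text
time_s: 4.33
tcp_pos: [0.4774, 0.0912, 0.1029]
eef_rot: [-180.0, 0.0, -143.1]
contact_force: [-0.2, 0.2, 0.8]
gripper_width: 0.079
```

Run:
```python
from h import *
s=r.get_state();print(s["tcp_pos"],s["eef_rot"],s["contact_force"],s["moment"],s["gripper_width"])
```

```text
[0.47742586 0.09123971 0.10285452] [-1.79991658e+02  3.13826727e-02 -1.43105736e+02] [-0.18463347  0.18156413  0.75519059] [ 0.06427841 -0.13168226  0.02668983] 0.07897952537841674
```

Request:
servo_tool --squeeze 6 --targets '[{"dx":0,"dy":0,"dz":-0.1,"spin":0,"grip":78},{"dx":0,"dy":0,"dz":-0.1,"spin":0,"grip":75},{"dx":0,"dy":0,"dz":-0.1,"spin":0,"grip":74},{"dx":0,"dy":0,"dz":-0.1,"spin":0,"grip":73},{"dx":0,"dy":0,"dz":-0.1,"spin":0,"grip":72},{"dx":0,"dy":0,"dz":-0.1,"spin":0,"grip":71},{"dx":0,"dy":0,"dz":-0.1,"spin":0,"grip":70},{"dx":0,"dy":0,"dz":-0.1,"spin":0,"grip":69},{"dx":0,"dy":0,"dz":-0.1,"spin":0,"grip":68},{"dx":0,"dy":0,"dz":-0.1,"spin":0,"grip":67}]'

```text
time_s: 5.17
tcp_pos: [0.4772, 0.0911, 0.1017]
eef_rot: [-180.0, 0.0, -143.1]
contact_force: [-1.4, -0.9, 3.1]
gripper_width: 0.0628
```

Run:
```python
from h import *
s=r.get_state();print(s["tcp_pos"],s["eef_rot"],s["contact_force"],s["moment"],s["gripper_width"])
```

```text
[0.47722438 0.09112043 0.10169251] [-1.79995644e+02  9.84385827e-03 -1.43110629e+02] [-1.41138504 -0.88759534  3.07921704] [ 0.11226892  0.25859084 -0.00960138] 0.0627703980125383
```

Request:
servo_tool --squeeze 30 --targets '[{"dx":0,"dy":0,"dz":0,"spin":0,"grip":68},{"dx":0,"dy":0,"dz":0,"spin":0,"grip":66},{"dx":0,"dy":0,"dz":0,"spin":0,"grip":64},{"dx":0,"dy":0,"dz":0,"spin":0,"grip":62},{"dx":0,"dy":0,"dz":0,"spin":0,"grip":60},{"dx":0,"dy":0,"dz":0,"spin":0,"grip":58},{"dx":0,"dy":0,"dz":0,"spin":0,"grip":56},{"dx":0,"dy":0,"dz":0,"spin":0,"grip":54},{"dx":0,"dy":0,"dz":0,"spin":0,"grip":52},{"dx":0,"dy":0,"dz":0,"spin":0,"grip":50}]'

```text
time_s: 6.0
tcp_pos: [0.4772, 0.0912, 0.1017]
eef_rot: [180.0, 0.0, -143.1]
contact_force: [-1.7, 0.6, 4.8]
gripper_width: 0.0546
```

Run:
```python
from h import *
s=r.get_state();print(s["tcp_pos"],s["eef_rot"],s["contact_force"],s["moment"],s["gripper_width"])
```

```text
[0.47722075 0.09119842 0.10173284] [ 1.79999974e+02  1.47873367e-02 -1.43106760e+02] [-1.6732495   0.55734098  4.80294295] [ 0.26468063  0.5046729  -0.03676555] 0.054593155115808804
```

Request:
servo_tool --targets '[{"dx":0,"dy":0,"dz":0,"spin":0.03,"grip":50},{"dx":0,"dy":0,"dz":0,"spin":0.08,"grip":50},{"dx":0,"dy":0,"dz":0,"spin":0.14,"grip":50},{"dx":0,"dy":0,"dz":0,"spin":0.2,"grip":50},{"dx":0,"dy":0,"dz":0,"spin":0.26,"grip":50},{"dx":0,"dy":0,"dz":0,"spin":0.32,"grip":50},{"dx":0,"dy":0,"dz":0,"spin":0.38,"grip":50},{"dx":0,"dy":0,"dz":0,"spin":0.44,"grip":50},{"dx":0,"dy":0,"dz":0,"spin":0.48,"grip":50},{"dx":0,"dy":0,"dz":0,"spin":0.5,"grip":50}]'

```text
time_s: 6.83
tcp_pos: [0.4777, 0.0913, 0.1018]
eef_rot: [-180.0, 0.0, -114.3]
contact_force: [0.3, -0.1, 5.1]
gripper_width: 0.0545
```

```bash
cat > st.py <<'E'
from plant import r
import numpy as np
s=r.get_state();np.set_printoptions(suppress=True,precision=4)
print(s["time_s"],s["tcp_pos"],s["eef_rot"],s["contact_force"],s["moment"],s["gripper_width"],s["joint_torque"][5])
E
python3 st.py
```

```text
6.8333 [0.4777 0.0913 0.1018] [-179.9565    0.0383 -114.3367] [ 0.3078 -0.0971  5.0713] [ 0.0785 -0.1118 -0.0286] 0.05445815339592175 0.10978443548083305
```

Request:
servo_tool --targets '[{"dx":0,"dy":0,"dz":0,"spin":0.01,"grip":50},{"dx":0,"dy":0,"dz":0,"spin":0.02,"grip":50},{"dx":0,"dy":0,"dz":0,"spin":0.03,"grip":50},{"dx":0,"dy":0,"dz":0,"spin":0.04,"grip":50},{"dx":0,"dy":0,"dz":0,"spin":0.05,"grip":50},{"dx":0,"dy":0,"dz":0,"spin":0.06,"grip":50},{"dx":0,"dy":0,"dz":0,"spin":0.07,"grip":50},{"dx":0,"dy":0,"dz":0,"spin":0.08,"grip":50},{"dx":0,"dy":0,"dz":0,"spin":0.09,"grip":50},{"dx":0,"dy":0,"dz":0,"spin":0.1,"grip":50}]'

```text
time_s: 7.67
tcp_pos: [0.4774, 0.0912, 0.1017]
eef_rot: [-180.0, 0.0, -108.7]
contact_force: [0.2, -0.1, 5.3]
gripper_width: 0.0543
```

```bash
python3 st.py
```

```text
7.6667 [0.4774 0.0912 0.1017] [-179.9765    0.018  -108.7122] [ 0.201  -0.0726  5.2906] [ 0.1394 -0.2248 -0.066 ] 0.05425899839476791 -0.1523332390934229
```

Request:
servo_tool --squeeze 22 --targets '[{"dx":0,"dy":0,"dz":0,"spin":0.005,"grip":50},{"dx":0,"dy":0,"dz":0,"spin":0.01,"grip":50},{"dx":0,"dy":0,"dz":0,"spin":0.016,"grip":50},{"dx":0,"dy":0,"dz":0,"spin":0.022,"grip":50},{"dx":0,"dy":0,"dz":0,"spin":0.028,"grip":50},{"dx":0,"dy":0,"dz":0,"spin":0.034,"grip":50},{"dx":0,"dy":0,"dz":0,"spin":0.04,"grip":50},{"dx":0,"dy":0,"dz":0,"spin":0.045,"grip":50},{"dx":0,"dy":0,"dz":0,"spin":0.05,"grip":50},{"dx":0,"dy":0,"dz":0,"spin":0.05,"grip":50}]'

```text
time_s: 8.5
tcp_pos: [0.4774, 0.0912, 0.1017]
eef_rot: [-180.0, 0.0, -105.9]
contact_force: [0.2, -0.3, 5.3]
gripper_width: 0.0546
```

```bash
python3 st.py
```

```text
8.5 [0.4774 0.0912 0.1017] [-179.9794    0.0151 -105.8606] [ 0.2283 -0.3482  5.2531] [ 0.1528 -0.161  -0.0052] 0.054557764772747416 0.11629324872046709
```

Request:
servo_tool --targets '[{"dx":0,"dy":0,"dz":0,"spin":0.006,"grip":50},{"dx":0,"dy":0,"dz":0,"spin":0.012,"grip":50},{"dx":0,"dy":0,"dz":0,"spin":0.018,"grip":50},{"dx":0,"dy":0,"dz":0,"spin":0.024,"grip":50},{"dx":0,"dy":0,"dz":0,"spin":0.03,"grip":50},{"dx":0,"dy":0,"dz":0,"spin":0.036,"grip":50},{"dx":0,"dy":0,"dz":0,"spin":0.042,"grip":50},{"dx":0,"dy":0,"dz":0,"spin":0.048,"grip":50},{"dx":0,"dy":0,"dz":0,"spin":0.054,"grip":50},{"dx":0,"dy":0,"dz":0,"spin":0.06,"grip":50}]'

```text
time_s: 9.33
tcp_pos: [0.4773, 0.0912, 0.1017]
eef_rot: [-180.0, 0.0, -102.4]
contact_force: [-0.1, 0.1, 5.8]
gripper_width: 0.0546
```

```bash
python3 st.py
```

```text
9.3333 [0.4773 0.0912 0.1017] [-179.9844    0.0114 -102.4257] [-0.0853  0.1017  5.8126] [ 0.1016 -0.0919 -0.0747] 0.0546274617022165 -0.07147174794226885
```

Request:
servo_tool --targets '[{"dx":0,"dy":0,"dz":0,"spin":0.006,"grip":50},{"dx":0,"dy":0,"dz":0,"spin":0.012,"grip":50},{"dx":0,"dy":0,"dz":0,"spin":0.018,"grip":50},{"dx":0,"dy":0,"dz":0,"spin":0.024,"grip":50},{"dx":0,"dy":0,"dz":0,"spin":0.03,"grip":50},{"dx":0,"dy":0,"dz":0,"spin":0.036,"grip":50},{"dx":0,"dy":0,"dz":0,"spin":0.042,"grip":50},{"dx":0,"dy":0,"dz":0,"spin":0.048,"grip":50},{"dx":0,"dy":0,"dz":0,"spin":0.054,"grip":50},{"dx":0,"dy":0,"dz":0,"spin":0.06,"grip":50}]'

```text
time_s: 10.17
tcp_pos: [0.4773, 0.0911, 0.1017]
eef_rot: [-180.0, 0.0, -99.0]
contact_force: [-0.1, -0.5, 5.6]
gripper_width: 0.0546
```

```bash
python3 st.py
```

```text
10.1667 [0.4773 0.0911 0.1017] [-179.986     0.0118  -99.003 ] [-0.1071 -0.4703  5.6474] [ 0.0269 -0.114  -0.2073] 0.0545917887380825 0.08684273343533278
```

Request:
servo_tool --targets '[{"dx":0,"dy":0,"dz":0,"spin":0.003,"grip":50},{"dx":0,"dy":0,"dz":0,"spin":0.006,"grip":50},{"dx":0,"dy":0,"dz":0,"spin":0.009,"grip":50},{"dx":0,"dy":0,"dz":0,"spin":0.012,"grip":50},{"dx":0,"dy":0,"dz":0,"spin":0.015,"grip":50},{"dx":0,"dy":0,"dz":0,"spin":0.018,"grip":50},{"dx":0,"dy":0,"dz":0,"spin":0.021,"grip":50},{"dx":0,"dy":0,"dz":0,"spin":0.024,"grip":50},{"dx":0,"dy":0,"dz":0,"spin":0.027,"grip":50},{"dx":0,"dy":0,"dz":0,"spin":0.03,"grip":50}]'

```text
time_s: 11.0
tcp_pos: [0.4773, 0.0912, 0.1017]
eef_rot: [-180.0, 0.0, -97.3]
contact_force: [-0.1, -0.6, 5.6]
gripper_width: 0.0547
```

```bash
python3 st.py
```

```text
11.0 [0.4773 0.0912 0.1017] [-179.9835    0.0137  -97.2963] [-0.1342 -0.599   5.5625] [ 0.0836 -0.098  -0.2114] 0.054670745690531965 0.13820767868310213
```

Request:
servo_tool --targets '[{"dx":0,"dy":0,"dz":0,"spin":0.005,"grip":50},{"dx":0,"dy":0,"dz":0,"spin":0.01,"grip":50},{"dx":0,"dy":0,"dz":0,"spin":0.015,"grip":50},{"dx":0,"dy":0,"dz":0,"spin":0.02,"grip":50},{"dx":0,"dy":0,"dz":0,"spin":0.025,"grip":50},{"dx":0,"dy":0,"dz":0,"spin":0.03,"grip":50},{"dx":0,"dy":0,"dz":0,"spin":0.035,"grip":50},{"dx":0,"dy":0,"dz":0,"spin":0.04,"grip":50},{"dx":0,"dy":0,"dz":0,"spin":0.045,"grip":50},{"dx":0,"dy":0,"dz":0,"spin":0.05,"grip":50}]'

```text
time_s: 11.83
tcp_pos: [0.4773, 0.0911, 0.1017]
eef_rot: [-180.0, 0.0, -94.5]
contact_force: [0.7, -0.4, 5.5]
gripper_width: 0.0545
```

```bash
python3 st.py
```

```text
11.8333 [0.4773 0.0911 0.1017] [-179.986     0.0185  -94.4618] [ 0.6815 -0.3591  5.453 ] [ 0.0359 -0.1778 -0.4821] 0.05452987837823286 0.4088284447789192
```

Request:
servo_tool --targets '[{"dx":0,"dy":0,"dz":0,"spin":-0.008,"grip":50},{"dx":0,"dy":0,"dz":0,"spin":-0.015,"grip":50},{"dx":0,"dy":0,"dz":0,"spin":-0.015,"grip":50},{"dx":0,"dy":0,"dz":0,"spin":-0.015,"grip":50},{"dx":0,"dy":0,"dz":0,"spin":-0.015,"grip":50},{"dx":0,"dy":0,"dz":0,"spin":-0.015,"grip":50},{"dx":0,"dy":0,"dz":0,"spin":-0.015,"grip":50},{"dx":0,"dy":0,"dz":0,"spin":-0.015,"grip":50},{"dx":0,"dy":0,"dz":0,"spin":-0.015,"grip":50},{"dx":0,"dy":0,"dz":0,"spin":-0.015,"grip":50}]'

```text
time_s: 12.67
tcp_pos: [0.4773, 0.0911, 0.1017]
eef_rot: [-180.0, 0.0, -95.3]
contact_force: [0.4, -0.1, 6.2]
gripper_width: 0.0543
```

```bash
python3 st.py
```

```text
12.6667 [0.4773 0.0911 0.1017] [-179.9839    0.0114  -95.3024] [ 0.4076 -0.1473  6.2302] [ 0.0644 -0.1929 -0.2508] 0.05434663636878206 0.23863890208303928
```

Request:
servo_tool --targets '[{"dx":0,"dy":0,"dz":0.05,"spin":0,"grip":50},{"dx":0,"dy":0,"dz":0.1,"spin":0,"grip":50},{"dx":0,"dy":0,"dz":0.15,"spin":0,"grip":50},{"dx":0,"dy":0,"dz":0.2,"spin":0,"grip":50},{"dx":0,"dy":0,"dz":0.25,"spin":0,"grip":50},{"dx":0,"dy":0,"dz":0.3,"spin":0,"grip":50},{"dx":0,"dy":0,"dz":0.35,"spin":0,"grip":50},{"dx":0,"dy":0,"dz":0.4,"spin":0,"grip":50},{"dx":0,"dy":0,"dz":0.4,"spin":0,"grip":50},{"dx":0,"dy":0,"dz":0.4,"spin":0,"grip":50}]'

```text
time_s: 13.5
tcp_pos: [0.4767, 0.091, 0.1053]
eef_rot: [180.0, -0.0, -95.3]
contact_force: [1.3, 1.9, -5.3]
gripper_width: 0.0545
```

```bash
python3 st.py
python3 - <<'E'
from h import *
a=r.capture("scene")[170:290,220:340]
cv2.imwrite("pics/c2.png",cv2.resize(a,(600,600),interpolation=cv2.INTER_CUBIC))
E
```

```text
13.5 [0.4767 0.091  0.1053] [179.9531  -0.0161 -95.28  ] [ 1.3424  1.862  -5.3125] [ 0.8272 -0.5567 -0.281 ] 0.05453167000952772 0.25672738440334797
```

View pics/c2.png

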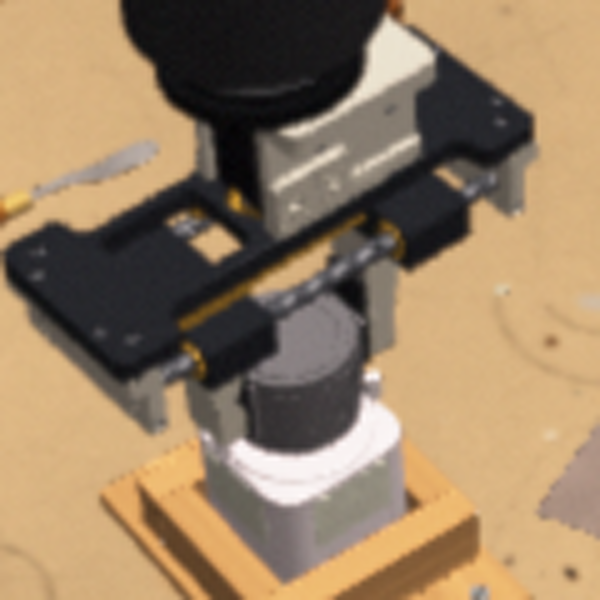

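Request:
servo_tool --targets '[{"dx":0,"dy":0,"dz":-0.05,"spin":0,"grip":50},{"dx":0,"dy":0,"dz":-0.1,"spin":0,"grip":50},{"dx":0,"dy":0,"dz":-0.15,"spin":0,"grip":50},{"dx":0,"dy":0,"dz":-0.2,"spin":0,"grip":50},{"dx":0,"dy":0,"dz":-0.25,"spin":0,"grip":50},{"dx":0,"dy":0,"dz":-0.3,"spin":0,"grip":50},{"dx":0,"dy":0,"dz":-0.35,"spin":0,"grip":50},{"dx":0,"dy":0,"dz":-0.38,"spin":0,"grip":50},{"dx":0,"dy":0,"dz":-0.38,"spin":0,"grip":50},{"dx":0,"dy":0,"dz":-0.38,"spin":0,"grip":50}]'

```text
time_s: 14.38
tcp_pos: [0.4776, 0.091, 0.1029]
eef_rot: [-179.9, -0.0, -95.2]
contact_force: [-2.2, 0.1, 7.2]
gripper_width: 0.0545
```

```bash
python3 st.py
```

```text
14.3833 [0.4776 0.091  0.1029] [-179.9366   -0.0004  -95.2449] [-2.2167  0.1029  7.2193] [ 0.2673  1.0401 -0.3065] 0.054494151793992446 0.27112238109111786
```

Request:
servo_tool --targets '[{"dx":0,"dy":0,"dz":0,"spin":-0.005,"grip":50},{"dx":0,"dy":0,"dz":0,"spin":-0.01,"grip":50},{"dx":0,"dy":0,"dz":0,"spin":-0.015,"grip":50},{"dx":0,"dy":0,"dz":0,"spin":-0.02,"grip":50},{"dx":0,"dy":0,"dz":0,"spin":-0.02,"grip":50},{"dx":0,"dy":0,"dz":0,"spin":-0.02,"grip":50},{"dx":0,"dy":0,"dz":0,"spin":-0.02,"grip":50},{"dx":0,"dy":0,"dz":0,"spin":-0.02,"grip":50},{"dx":0,"dy":0,"dz":0,"spin":-0.02,"grip":50},{"dx":0,"dy":0,"dz":0,"spin":-0.02,"grip":50}]'

```text
time_s: 15.22
tcp_pos: [0.4776, 0.0909, 0.1027]
eef_rot: [-179.9, -0.0, -96.4]
contact_force: [-2.1, 0.4, 6.5]
gripper_width: 0.0543
```

```bash
python3 st.py
```

```text
15.2167 [0.4776 0.0909 0.1027] [-179.9369   -0.0075  -96.3667] [-2.0741  0.3883  6.5344] [ 0.1763  0.6744 -0.0614] 0.05431345893165492 0.062003752682358027
```

Request:
servo_tool --targets '[{"dx":0,"dy":0,"dz":0.04,"spin":0,"grip":50},{"dx":0,"dy":0,"dz":0.08,"spin":0,"grip":50},{"dx":0,"dy":0,"dz":0.12,"spin":0,"grip":50},{"dx":0,"dy":0,"dz":0.16,"spin":0,"grip":50},{"dx":0,"dy":0,"dz":0.2,"spin":0,"grip":50},{"dx":0,"dy":0,"dz":0.24,"spin":0,"grip":50},{"dx":0,"dy":0,"dz":0.28,"spin":0,"grip":50},{"dx":0,"dy":0,"dz":0.3,"spin":0,"grip":50},{"dx":0,"dy":0,"dz":0.3,"spin":0,"grip":50},{"dx":0,"dy":0,"dz":0.3,"spin":0,"grip":50}]'

```text
time_s: 16.05
tcp_pos: [0.4771, 0.0912, 0.1047]
eef_rot: [180.0, 0.0, -96.4]
contact_force: [1.8, 0.1, -2.8]
gripper_width: 0.0543
```

```bash
python3 st.py
```

```text
16.05 [0.4771 0.0912 0.1047] [179.9963   0.0037 -96.4152] [ 1.833   0.1419 -2.7944] [ 0.4592 -0.6247 -0.078 ] 0.054349940928799266 0.07713374448940158
```

Request:
servo_tool --targets '[{"dx":0,"dy":0,"dz":0.03,"spin":0,"grip":50},{"dx":0,"dy":0,"dz":0.06,"spin":0,"grip":50},{"dx":0,"dy":0,"dz":0.09,"spin":0,"grip":50},{"dx":0,"dy":0,"dz":0.12,"spin":0,"grip":50},{"dx":0,"dy":0,"dz":0.15,"spin":0,"grip":50},{"dx":0,"dy":0,"dz":0.18,"spin":0,"grip":50},{"dx":0,"dy":0,"dz":0.2,"spin":0,"grip":50},{"dx":0,"dy":0,"dz":0.2,"spin":0,"grip":50},{"dx":0,"dy":0,"dz":0.2,"spin":0,"grip":50},{"dx":0,"dy":0,"dz":0.2,"spin":0,"grip":50}]'

```text
time_s: 16.88
tcp_pos: [0.4772, 0.0911, 0.1068]
eef_rot: [-180.0, 0.0, -96.4]
contact_force: [1.5, 1.7, -2.1]
gripper_width: 0.0543
```

```bash
python3 st.py;python3 - <<'E'
from h import *
a=r.capture("scene")[200:300,240:340]
b=cv2.imread("pics/scene0.png")[200:300,240:340]
cv2.imwrite("pics/c3.png",cv2.resize(np.hstack([b,a]),(800,400),interpolation=cv2.INTER_CUBIC))
E
```

```text
16.8833 [0.4772 0.0911 0.1068] [-179.9961    0.001   -96.4149] [ 1.491   1.7082 -2.1002] [ 0.5303 -0.4905 -0.0839] 0.05430620166514721 0.0775721250101924
```

View pics/c3.png

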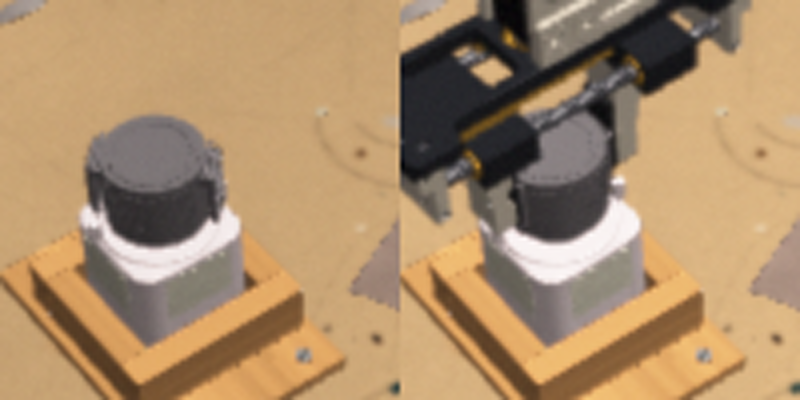

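Run:
```python
from h import *
a=r.capture("scene");b=cv2.imread("pics/scene0.png")
def shift(u0,v0,u1,v1):
    T=cv2.resize(b[v0:v1,u0:u1],None,fx=8,fy=8,interpolation=cv2.INTER_CUBIC)
    I=cv2.resize(a[v0-5:v1+5,u0-5:u1+5],None,fx=8,fy=8,interpolation=cv2.INTER_CUBIC)
    R=cv2.matchTemplate(I,T,cv2.TM_CCOEFF_NORMED);_,m,_,l=cv2.minMaxLoc(R);return round(m,3),l[0]/8-5,l[1]/8-5
# crop px/4 + (240,200)
print("jar body",shift(264,262,300,284))
print("jar label",shift(280,264,299,279))
print("shoulder front",shift(270,256,302,272))
print("cap bottom edge",shift(270,250,290,264))
print("block ctrl",shift(262,280,326,318))
p=lambda z:proj("scene",(.465,.07,z));print("px per 5mm z",p(.05)-p(.055),p(.1)-p(.105))
```

```text
jar body (0.992, 0.25, 0.0)
jar label (0.989, 0.125, 0.125)
shoulder front (0.955, -0.125, -1.0)
cap bottom edge (0.993, -0.5, -1.375)
block ctrl (0.997, 0.0, 0.0)
px per 5mm z [0.16417516 1.62046513] [0.17534974 1.72774447]
```

Request:
servo_tool --targets '[{"dx":0,"dy":0,"dz":0.2,"spin":0,"grip":50},{"dx":0,"dy":0,"dz":0.4,"spin":0,"grip":50},{"dx":0,"dy":0,"dz":0.7,"spin":0,"grip":50},{"dx":0,"dy":0,"dz":1.0,"spin":0,"grip":50},{"dx":0,"dy":0,"dz":1.3,"spin":0,"grip":50},{"dx":0,"dy":0,"dz":1.6,"spin":0,"grip":50},{"dx":0,"dy":0,"dz":1.9,"spin":0,"grip":50},{"dx":0,"dy":0,"dz":2.2,"spin":0,"grip":50},{"dx":0,"dy":0,"dz":2.5,"spin":0,"grip":50},{"dx":0,"dy":0,"dz":2.8,"spin":0,"grip":50}]'

```text
time_s: 17.82
tcp_pos: [0.4771, 0.0911, 0.1351]
eef_rot: [180.0, -0.0, -96.4]
contact_force: [-0.2, 0.2, -1.1]
gripper_width: 0.0543
```

Request:
servo_tool --targets '[{"dx":0,"dy":0,"dz":0.5,"spin":0,"grip":50},{"dx":0,"dy":0,"dz":1,"spin":0,"grip":50},{"dx":0,"dy":0,"dz":1.8,"spin":0,"grip":50},{"dx":0,"dy":0,"dz":2.6,"spin":0,"grip":50},{"dx":0,"dy":0,"dz":3.4,"spin":0,"grip":50},{"dx":0,"dy":0,"dz":4.2,"spin":0,"grip":50},{"dx":0,"dy":0,"dz":5,"spin":0,"grip":50},{"dx":0,"dy":0,"dz":5,"spin":0,"grip":50},{"dx":0,"dy":0,"dz":5,"spin":0,"grip":50},{"dx":0,"dy":0,"dz":5,"spin":0,"grip":50}]'

```text
time_s: 18.65
tcp_pos: [0.4769, 0.091, 0.1845]
eef_rot: [180.0, -0.0, -96.4]
contact_force: [-0.6, -0.6, -0.6]
gripper_width: 0.0543
```

```bash
python3 st.py
python3 - <<'E'
from h import *
a=r.capture("scene");b=cv2.imread("pics/scene0.png")
def shift(u0,v0,u1,v1):
    T=cv2.resize(b[v0:v1,u0:u1],None,fx=8,fy=8,interpolation=cv2.INTER_CUBIC)
    I=cv2.resize(a[v0-5:v1+5,u0-5:u1+5],None,fx=8,fy=8,interpolation=cv2.INTER_CUBIC)
    R=cv2.matchTemplate(I,T,cv2.TM_CCOEFF_NORMED);_,m,_,l=cv2.minMaxLoc(R);return round(m,3),l[0]/8-5,l[1]/8-5
print("jar",shift(280,264,299,279),shift(264,266,300,284))
cv2.imwrite("pics/c4.png",cv2.resize(a[160:300,220:360],(600,600),interpolation=cv2.INTER_CUBIC))
# saucer refined: white threshold, both views, rim ellipse
from scipy.optimize import minimize
for n,im in(("scene",b),("top",cv2.imread("pics/top0.png"))):
    m=r.cut_out("saucer",n)[0]["mask"] if n=="top" else None
    c=proj(n,(.497,-.319,.01)).astype(int)
    i=im.astype(int);w=((i.max(2)-i.min(2)<45)&(i.min(2)>120)).astype(np.uint8)
    k=np.zeros_like(w);cv2.circle(k,tuple(int(v) for v in c),55,1,-1);w&=k
    l,lab,st,_=cv2.connectedComponentsWithStats(w);w=(lab==1+st[1:,4].argmax()).astype(np.uint8)
    h=cv2.convexHull(max(cv2.findContours(w,0,1)[0],key=len)).astype(np.float32)
    P=np.array([at(n,q[0],.014)[:2] for q in h]);q=minimize(lambda p:np.abs(np.linalg.norm(P-p[:2],axis=1)-p[2]).sum(),(.497,-.319,.076),method="Nelder-Mead").x
    print(n,w.sum(),q)
E
```

```text
18.65 [0.4769 0.091  0.1845] [179.9793  -0.0018 -96.4262] [-0.5522 -0.5555 -0.5543] [ 0.0715  0.0264 -0.0181] 0.05430969717525404 0.0003155360354867298
jar (0.989, 0.125, 0.125) (0.991, 0.25, 0.0)
scene 5318 [ 0.49948093 -0.3185721   0.07478724]
top 3241 [ 0.49809072 -0.31994476  0.07631619]
```

View pics/c4.png

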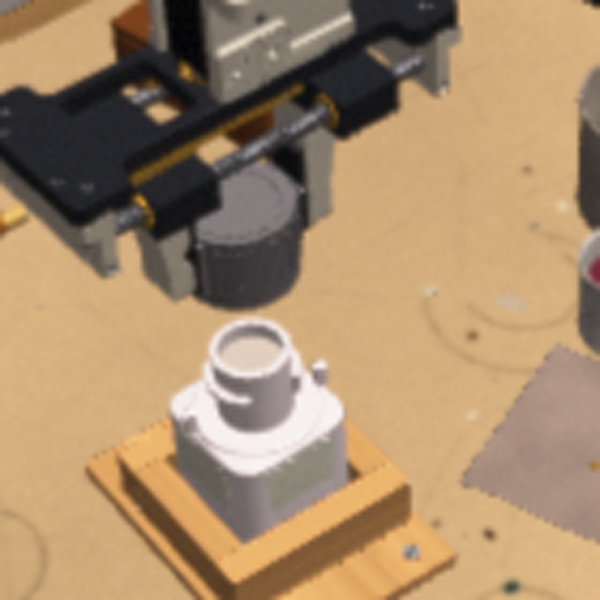

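Request:
servo_tool --targets '[{"dx":0.1,"dy":-1,"dz":0,"spin":0,"grip":50},{"dx":0.2,"dy":-3,"dz":0,"spin":0,"grip":50},{"dx":0.3,"dy":-5.5,"dz":0,"spin":0,"grip":50},{"dx":0.4,"dy":-8,"dz":0,"spin":0,"grip":50},{"dx":0.6,"dy":-10.5,"dz":0,"spin":0,"grip":50},{"dx":0.7,"dy":-13,"dz":0,"spin":0,"grip":50},{"dx":0.8,"dy":-15.5,"dz":0,"spin":0,"grip":50},{"dx":0.9,"dy":-18,"dz":0,"spin":0,"grip":50},{"dx":1,"dy":-20,"dz":0,"spin":0,"grip":50},{"dx":1.1,"dy":-22,"dz":0,"spin":0,"grip":50}]'

```text
time_s: 19.58
tcp_pos: [0.4876, -0.1306, 0.1844]
eef_rot: [179.9, -0.0, -96.4]
contact_force: [0.6, 0.5, -0.5]
gripper_width: 0.0549
```

Request:
servo_tool --targets '[{"dx":0.1,"dy":-2,"dz":0,"spin":0,"grip":50},{"dx":0.2,"dy":-4.5,"dz":0,"spin":0,"grip":50},{"dx":0.3,"dy":-7,"dz":0,"spin":0,"grip":50},{"dx":0.5,"dy":-9.5,"dz":0,"spin":0,"grip":50},{"dx":0.7,"dy":-12,"dz":0,"spin":0,"grip":50},{"dx":0.9,"dy":-14.5,"dz":-1,"spin":0,"grip":50},{"dx":1.1,"dy":-16.5,"dz":-2.5,"spin":0,"grip":50},{"dx":1.1,"dy":-18,"dz":-4,"spin":0,"grip":50},{"dx":1.1,"dy":-19,"dz":-6,"spin":0,"grip":50},{"dx":1.1,"dy":-19,"dz":-8,"spin":0,"grip":50}]'

```text
time_s: 20.42
tcp_pos: [0.4986, -0.3212, 0.1035]
eef_rot: [180.0, -0.0, -96.5]
contact_force: [-0.3, 0.8, -0.9]
gripper_width: 0.0548
```

```bash
python3 st.py
python3 - <<'E'
from h import *
a=r.capture("scene")
cv2.imwrite("pics/c5.png",cv2.resize(a[280:450,370:570],(800,600)[:2],interpolation=cv2.INTER_CUBIC))
E
```

```text
20.4167 [ 0.4986 -0.3212  0.1035] [179.9819  -0.0171 -96.5156] [-0.3124  0.7582 -0.8516] [ 0.1267 -0.0388  0.0059] 0.05484731086739719 0.33773694187402725
```

View pics/c5.png

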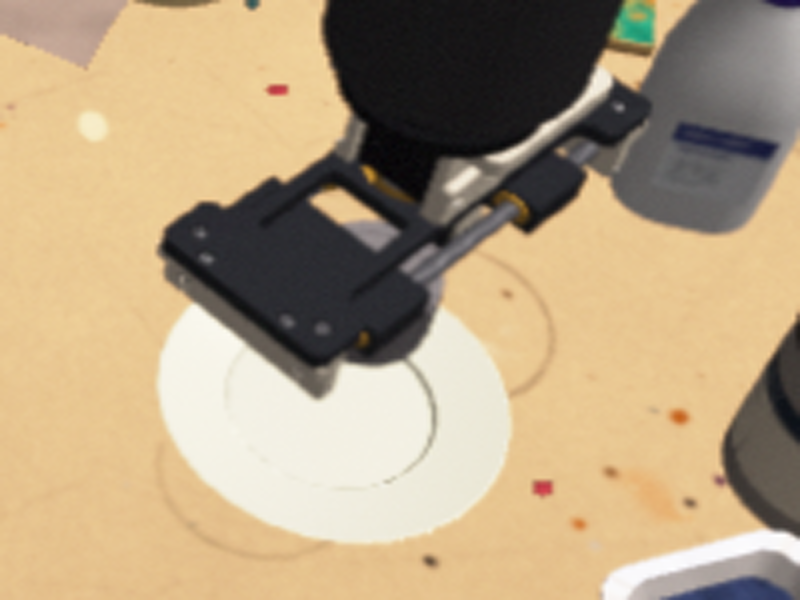

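Request:
servo_tool --targets '[{"dx":0,"dy":0.1,"dz":-1.5,"spin":0,"grip":50},{"dx":0,"dy":0.2,"dz":-3,"spin":0,"grip":50},{"dx":0,"dy":0.2,"dz":-4.5,"spin":0,"grip":50},{"dx":0,"dy":0.2,"dz":-5.5,"spin":0,"grip":50},{"dx":0,"dy":0.2,"dz":-6.5,"spin":0,"grip":50},{"dx":0,"dy":0.2,"dz":-7.2,"spin":0,"grip":50},{"dx":0,"dy":0.2,"dz":-7.8,"spin":0,"grip":50},{"dx":0,"dy":0.2,"dz":-8.2,"spin":0,"grip":50},{"dx":0,"dy":0.2,"dz":-8.3,"spin":0,"grip":50},{"dx":0,"dy":0.2,"dz":-8.3,"spin":0,"grip":50}]'

```text
time_s: 21.3
tcp_pos: [0.4992, -0.3169, 0.0218]
eef_rot: [180.0, -0.0, -96.4]
contact_force: [0.2, -0.6, -1.1]
gripper_width: 0.0549
```

```bash
python3 st.py
```

```text
21.3 [ 0.4992 -0.3169  0.0218] [179.9969  -0.0029 -96.4099] [ 0.1532 -0.5921 -1.125 ] [ 0.0932 -0.0601  0.0932] 0.05487117538483839 0.0006755113281542435
```

Lower slowly until the cap touches.

Request:
servo_tool --targets '[{"dx":0,"dy":-0.1,"dz":-0.05,"spin":0,"grip":50},{"dx":0,"dy":-0.2,"dz":-0.1,"spin":0,"grip":50},{"dx":0,"dy":-0.2,"dz":-0.15,"spin":0,"grip":50},{"dx":0,"dy":-0.2,"dz":-0.2,"spin":0,"grip":50},{"dx":0,"dy":-0.2,"dz":-0.25,"spin":0,"grip":50},{"dx":0,"dy":-0.2,"dz":-0.3,"spin":0,"grip":50},{"dx":0,"dy":-0.2,"dz":-0.33,"spin":0,"grip":50},{"dx":0,"dy":-0.2,"dz":-0.36,"spin":0,"grip":50},{"dx":0,"dy":-0.2,"dz":-0.36,"spin":0,"grip":50},{"dx":0,"dy":-0.2,"dz":-0.36,"spin":0,"grip":50}]'

```text
time_s: 22.13
tcp_pos: [0.4991, -0.3189, 0.0181]
eef_rot: [180.0, 0.0, -96.4]
contact_force: [0.7, -0.7, -0.7]
gripper_width: 0.0544
```

```bash
python3 st.py
```

```text
22.1333 [ 0.4991 -0.3189  0.0181] [179.9944   0.0003 -96.4171] [ 0.7166 -0.6656 -0.6859] [ 0.1152 -0.1113 -0.0083] 0.05439830207610898 -0.0003762827873288188
```

Request:
servo_tool --targets '[{"dx":0,"dy":0,"dz":-0.03,"spin":0,"grip":50},{"dx":0,"dy":0,"dz":-0.05,"spin":0,"grip":50},{"dx":0,"dy":0,"dz":-0.08,"spin":0,"grip":50},{"dx":0,"dy":0,"dz":-0.1,"spin":0,"grip":50},{"dx":0,"dy":0,"dz":-0.12,"spin":0,"grip":50},{"dx":0,"dy":0,"dz":-0.12,"spin":0,"grip":50},{"dx":0,"dy":0,"dz":-0.12,"spin":0,"grip":50},{"dx":0,"dy":0,"dz":-0.12,"spin":0,"grip":50},{"dx":0,"dy":0,"dz":-0.12,"spin":0,"grip":50},{"dx":0,"dy":0,"dz":-0.12,"spin":0,"grip":50}]'

```text
time_s: 22.97
tcp_pos: [0.4992, -0.3189, 0.017]
eef_rot: [-180.0, -0.0, -96.4]
contact_force: [-0.2, 0.0, -0.9]
gripper_width: 0.0545
```

```bash
python3 st.py
```

```text
22.9667 [ 0.4992 -0.3189  0.017 ] [-179.9964   -0.0004  -96.4175] [-0.2294  0.0235 -0.8808] [ 0.0493 -0.0773  0.0001] 0.0544769619919426 -0.00032361251214751974
```

Request:
servo_tool --targets '[{"dx":0,"dy":0,"dz":-0.02,"spin":0,"grip":50},{"dx":0,"dy":0,"dz":-0.04,"spin":0,"grip":50},{"dx":0,"dy":0,"dz":-0.06,"spin":0,"grip":50},{"dx":0,"dy":0,"dz":-0.08,"spin":0,"grip":50},{"dx":0,"dy":0,"dz":-0.1,"spin":0,"grip":50},{"dx":0,"dy":0,"dz":-0.1,"spin":0,"grip":50},{"dx":0,"dy":0,"dz":-0.1,"spin":0,"grip":50},{"dx":0,"dy":0,"dz":-0.1,"spin":0,"grip":50},{"dx":0,"dy":0,"dz":-0.1,"spin":0,"grip":50},{"dx":0,"dy":0,"dz":-0.1,"spin":0,"grip":50}]'

```text
time_s: 23.8
tcp_pos: [0.4992, -0.319, 0.0167]
eef_rot: [-180.0, -0.0, -96.4]
contact_force: [-1.7, 1.9, 7.0]
gripper_width: 0.0548
```

```bash
python3 st.py
```

```text
23.8 [ 0.4992 -0.319   0.0167] [-179.9815   -0.0124  -96.4062] [-1.7003  1.9233  6.9757] [ 0.7959  0.811  -0.1155] 0.05477557070590763 0.03576527698896825
```

Request:
servo_tool --targets '[{"dx":0,"dy":0,"dz":0.07,"spin":0,"grip":55},{"dx":0,"dy":0,"dz":0.07,"spin":0,"grip":64},{"dx":0,"dy":0,"dz":0.07,"spin":0,"grip":67},{"dx":0,"dy":0,"dz":0.07,"spin":0,"grip":70},{"dx":0,"dy":0,"dz":0.07,"spin":0,"grip":73},{"dx":0,"dy":0,"dz":0.07,"spin":0,"grip":76},{"dx":0,"dy":0,"dz":0.07,"spin":0,"grip":79},{"dx":0,"dy":0,"dz":0.07,"spin":0,"grip":82},{"dx":0,"dy":0,"dz":0.07,"spin":0,"grip":84},{"dx":0,"dy":0,"dz":0.07,"spin":0,"grip":84}]'

```text
time_s: 24.63
tcp_pos: [0.4991, -0.3189, 0.0166]
eef_rot: [180.0, 0.0, -96.4]
contact_force: [0.4, -0.1, 0.1]
gripper_width: 0.0732
```

```bash
python3 st.py
```

```text
24.6333 [ 0.4991 -0.3189  0.0166] [179.9919   0.0009 -96.4185] [ 0.4151 -0.0998  0.1039] [ 0.05   -0.0233  0.0536] 0.07323735047911155 6.850740646768827e-05
```

Released; retreat straight up, then aside.

Request:
servo_tool --targets '[{"dx":0,"dy":0,"dz":0.5,"spin":0,"grip":84},{"dx":0,"dy":0,"dz":1.5,"spin":0,"grip":84},{"dx":0,"dy":0,"dz":3,"spin":0,"grip":84},{"dx":0,"dy":0,"dz":5,"spin":0,"grip":84},{"dx":0,"dy":0,"dz":7.5,"spin":0,"grip":84},{"dx":0,"dy":0,"dz":10,"spin":0,"grip":84},{"dx":0,"dy":0,"dz":12.5,"spin":0,"grip":84},{"dx":0,"dy":0,"dz":15,"spin":0,"grip":84},{"dx":0,"dy":0,"dz":17,"spin":0,"grip":84},{"dx":0,"dy":0,"dz":18,"spin":0,"grip":84}]'

```text
time_s: 25.47
tcp_pos: [0.5002, -0.3195, 0.2009]
eef_rot: [-179.7, -0.1, -96.4]
contact_force: [-0.1, 0.2, 0.3]
gripper_width: 0.0736
```

Request:
servo_tool --targets '[{"dx":0,"dy":2,"dz":0,"spin":0,"grip":84},{"dx":0,"dy":4,"dz":0,"spin":0,"grip":84},{"dx":0,"dy":7,"dz":0,"spin":0,"grip":84},{"dx":0,"dy":10,"dz":0,"spin":0,"grip":84},{"dx":0,"dy":13,"dz":0,"spin":0,"grip":84},{"dx":0,"dy":16,"dz":0,"spin":0,"grip":84},{"dx":0,"dy":18,"dz":0,"spin":0,"grip":84},{"dx":0,"dy":19,"dz":0,"spin":0,"grip":84},{"dx":0,"dy":19,"dz":0,"spin":0,"grip":84},{"dx":0,"dy":19,"dz":0,"spin":0,"grip":84}]'

```text
time_s: 26.3
tcp_pos: [0.4991, -0.1287, 0.1968]
eef_rot: [-180.0, -0.0, -96.3]
contact_force: [0.1, -0.4, -0.1]
gripper_width: 0.0739
```

```bash
python3 st.py
python3 - <<'E'
from h import *
a=r.capture("scene");b=r.capture("top")
f=cv2.INTER_CUBIC
cv2.imwrite("pics/c6.png",np.hstack([cv2.resize(a[340:440,400:500],(400,400),interpolation=f),cv2.resize(b[240:330,430:520],(400,400),interpolation=f)]))
for n in("scene","top"):
    d=r.cut_out("cap_center",n)
    for q in d[:2]:
        e=q["extent"]
        print(n,round(q["p"],2),e,at(n,((e[0]+e[2])/2,(e[1]+e[3])/2),.025))
E
```

```text
26.3 [ 0.4991 -0.1287  0.1968] [-179.9992   -0.0052  -96.3382] [ 0.1081 -0.4457 -0.0531] [ 0.0574 -0.0312 -0.0621] 0.07391600915935626 -0.12770136818289757
scene 0.74 [435.5, 369.8, 471.2, 408.5] [ 0.49813612 -0.3194169   0.025     ]
top 0.95 [460.5, 265.2, 483.8, 296.7] [ 0.49970836 -0.31795958  0.025     ]
```

View pics/c6.png

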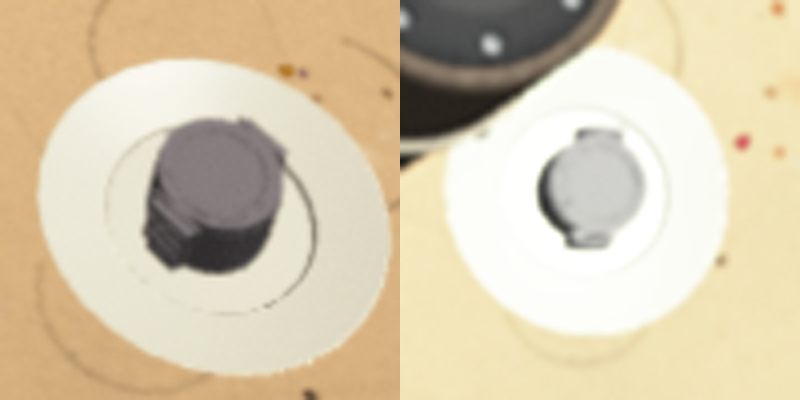

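The cap stands upright in the middle of the saucer (top crop about (590,190)), and the arm is clear. I'm handing it in.

```bash
python3 -c "
from plant import r
print(r.close_job())"
```

```text
the job is handed in; nothing more can be done
None
```

The cap is off the jar and standing upright in the middle of the saucer. I handed the job in at about 26 s of the 72 s allowed; the hand-in gives no verdict.

- **Squeeze and turn:** I pressed the tabs fully in (54.5 mm over both), at 30 N first and then 22 N. I turned the cap about 48° until the torque rose to about 0.48 Nm at the stop, then eased back about 2°.
- **First lift did not work:** it pulled up with about 11 N more force than before, probably because the lugs still dragged with some torque left on the cap. I lowered it, released the torque and lifted again.
- **After the second lift:** the cap came free. Comparing pictures before and after showed the jar's image shifted by 0.25 pixel at most, well under 1 mm, so it stayed seated.
- **Final check:** both cameras put the cap within about 2 mm of the saucer's centre, upright and let go. The last wrist force reading was near zero.
- **Not checked:** I saw no sign that the saucer or bystanders had moved, but I did not measure their positions again at the end.

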